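Release a battery pack from a sprung desk charger and stop it with the other finger

TASK

Release the thicker of the two battery packs in the desk charger: press its latch button down with one finger and, as the spring pops the pack out, stop it with the other finger so that it does not slide away down the ramp. Finish while still holding it like that, latch button down under one finger and the pack resting against the other, 1 to 4 cm out of its place and lying flat in its bay on the ramp. Do not grip or lift the pack, and leave the thinner pack latched and everything else on the table where it is.

Things in the scene. Friction and masses are not known exactly. Their poses are not given: they have to be found in the camera images.
- charger: Two-bay desk charger for hand-terminal batteries: dark wedge-shaped case 148 mm deep (x), 168 mm wide (y), about 80 mm high at its back, fixed. Its low front, the ramp's open lip 12 mm above the table, faces the robot, turned by up to 0.35 rad either way. Origin: centre of its underside; x points from the low front to the high back, y to its left side, z up.
- deck: The charger's flat sloping top, 20 degrees, falling to the front. Origin on its face, on the middle line, level with the upper faces of the latch teeth, 33 mm above the table; x straight up the slope, y to the charger's left, z square out of it. A pack lies in its place from x = 0 to 70 mm; the head with the spring plungers, 14 mm high, begins at 71 mm; the slippery ramp runs from 0 to the lip at -60 mm.
- ramp_left (a point): Point on the face of the left bay's ramp, on the bay's middle line, right beside the left button: x = -28 mm, y = +28.5 mm in the deck's frame and axes. The bay is 43 mm wide between ribs 6 mm high (middle rib 14 mm thick, outer rib 4 mm). The ramp is open: only a finger standing in it stops a pack.
- ramp_right (a point): The same for the right bay's ramp, beside the right button: x = -28 mm, y = -28.5 mm in the deck's frame.
- thick_pack: The thicker pack, light grey, 70 mm long (x, along the slope), 40 wide, 26 thick (12 in the last 8 mm at the head), 0.09 to 0.17 kg, in either bay. Origin: centre of its underside, in place at x = 35 mm of the deck. A plunger (1.7 N, 12 mm stroke) presses it down the slope on a latch tooth 4.5 mm high; with the tooth sunk it shoots out and slides off the lip within half a second unless stopped.
- thin_pack: The thinner pack, same colour, length and width, 12 mm thick, in the other bay; must stay latched. Origin: centre of its underside.
- latch_left (a joint): Travel of the left latch (m): 0 up, 0.007 fully down, pressed square into the deck against a spring (1.6 N to start, 4.4 N at the bottom) that lifts it again when let go. Button and tooth of the left bay are one piece: past about 0.005 the tooth is under the deck and that bay's pack is free. Let up while the pack lies over the tooth, it lifts the pack from below.
- latch_right (a joint): The same for the right latch and the right bay's pack.
- button_left (a point): Centre of the top of the left latch button, a mid-grey ribbed block 24 mm (along the slope) by 20 mm, outside the left bay beside its ramp: x = -28 mm, y = +69 mm in the deck's frame, 40.5 mm sideways from the bay's middle line. Its top is parallel to the deck, 10 mm out of it when up and 3 mm when fully down.
- button_right (a point): The same for the right latch button: x = -28 mm, y = -69 mm in the deck's frame.
- spare_pack: Loose bystander, a third pack, 70 x 40 x 12 mm, lying on the table on the charger's left. Origin: centre of its underside.
- terminal: Loose bystander, a black hand terminal 150 x 74 x 22 mm lying on the table on the charger's right. Origin: centre of its underside.
- spray_bottle: Loose bystander, clear trigger spray bottle with a yellow head, 62 mm across, 198 mm high, on the left. Origin: centre of its underside.
- swab_bundle: Loose bystander, bundle of paper-sleeved swabs 185 x 85 x 20 mm on the right. Origin: centre of its underside.
- tape_roll: Loose bystander, roll of clear tape lying flat, 96 mm across, 24 mm high, on the left. Origin: centre of its underside.
Things that resemble listed ones, but are neither listed nor needed, are in the scene too. Leave any green look-alike of the thick_pack alone.

How it is judged:
By the outcome, as a careful person would: the job done as asked, in the order asked, and still so for the second after the job is handed in, while the arm keeps its last pose, push and grip.
It also fails if it takes over 35 s, if anything falls off the work surface, if the arm or the gripper's body presses on something with over 40 N, if the wrist force passes 120 N, or if a joint passes its speed limit or range.

ROBOT

A 7-joint arm with a two-finger parallel gripper is mounted at the origin on the work surface. World frame = base frame: x ahead of the robot, y to its left, z up, the work surface at z = 0. Lengths are in m, angles in rad, forces in N, time in s.
With the tool pointing down it reaches from about 0.4 to 0.925 m from the base axis. Payload 4.1 kg.
Tool frame: the origin (TCP) lies at the very end of the fingers, on their centre line; the grasp point (between the pads) lies 19 mm behind it; z points along the fingers, y is the line along which they close (so a half turn about z gives the same grasp; the last joint's range is limited). The gripper opens to 85 mm and grips with 20 to 120 N. Pads are 22 mm wide; open, the fingers measure 114 mm over their backs; the gripper's body (76 mm by 85 mm) begins 54 mm behind the grasp point. The pads swing forward as they close: fully open they stand 13 mm farther back than shut.
Start: joints at [1.074, 0.398, 0.045, 1.537, -0.019, 1.207, -0.051], TCP at [0.252, -0.599, 0.231] pointing down, gripper open.
Joint ranges: [-2.82, 2.82], [-0.49, 2.23], [-1.37, 1.46], [0, 2.46], [-1.36, 4.5], [0.23, 2], [-2.94, 2.94]. Speed limits (rad/s): [2.57, 2.57, 3.14, 3.14, 3.14, 3.14, 3.14].

INTERFACE

Orientations are given as a unit quaternion [w, x, y, z].
In Python, from cell import robot, gripper_to, planner, optics, workorder gives the robot as it stands. The module is installed in compiled form; this text tells all that it offers. Calls block until the motion is done:
- robot.movep(position, orientation): joint-space move of the TCP to a pose.
- robot.line_to(position, orientation=None, velocity=0.15, max_force=None): straight line of the TCP; orientation=None keeps the orientation; velocity is the mean speed in m/s. With max_force (N) it stops when the force on the tool has changed by that much, and returns True; else False.
- robot.move_joints(angles): joint-space move.
- gripper_to(opening, f_grip=None): finger opening in m; f_grip is the grip in N (None keeps the last); returns when the fingers have stopped.
- robot.dwell(seconds).
- planner.ik(position, orientation): joint angles nearest the present ones, or None.
- robot.read_state(): the state.
- optics.snapshot(name): name is "side" or "top" or "wrist"; returns a dict with "image" (480x640x3 uint8, blue, green, red), "fx", "fy", "cx", "cy" (pixels), "dist" ([k1, k2, p1, p2, k3] as OpenCV has them; the pictures are not rectified), "cam_to_world" (4x4, takes a point from camera to world coordinates). Camera axes: x right, y down, z forward; pixel columns grow to the right and rows downward; lengths in m; the calibration is good to about 2 mm. A picture is of the moment at which its call begins. There is no depth.
A pose or a line that the arm cannot do raises robot.IKError and nothing moves.
- workorder.sign_off(): hands the job in; it is judged then, once.
The state is a dict: "time_s": time; "joint_positions": joint angles; "joint_vel": joint speeds; "tau": joint torques, N m; "eef_pos": TCP position; "ee_rot": TCP orientation; "force": force on the tool from outside, world axes, zero at the start; "torque": the same for the moment, N m; "opening": finger opening in m; "grip_force": force on a finger pad.
Only numpy, scipy, OpenCV 4.12 (cv2) and the standard library are available. Lean on these libraries where they do the work, as an engineer would, in place of code of your own. Each camera call takes 0.05 s, during which the arm holds its last target. There are 200 camera calls.

## Working session

There is one attempt and no reset: what is moved stays moved. The work goes in short steps, each a Python script; the robot and the scene stay as the last script left them, time stands still between calls to the robot, and variables do not carry over. Pictures are saved under pics/ and viewed, at most 10 in all, crops included, and the job is handed in when it is done.

```bash
mkdir -p pics; python3 - <<'E'
from cell import robot, optics
import cv2, numpy as np
np.set_printoptions(precision=4,suppress=True)
for n in ("top","side"):
    s=optics.snapshot(n); cv2.imwrite(f"pics/{n}0.png",s["image"])
    print(n,s["fx"],s["fy"],s["cx"],s["cy"],s["dist"]); print(np.array(s["cam_to_world"]))
st=robot.read_state(); print({k:np.round(v,4) for k,v in st.items()})
E
```

```text
top 458.4064777569102 458.4064777569102 314.18013465973905 241.5211476087479 [-0.046  0.     0.     0.     0.   ]
[[ 0.0156 -0.9964  0.0838  0.4922]
 [-0.9998 -0.0162 -0.0067  0.0423]
 [ 0.0081 -0.0837 -0.9965  1.1768]
 [ 0.      0.      0.      1.    ]]
side 566.7744692286925 566.7744692286925 324.0757774518122 239.59809170408764 [-0.1058  0.      0.      0.      0.    ]
[[-0.9251 -0.2408  0.2935  0.0856]
 [-0.3793  0.6195 -0.6872  1.1936]
 [-0.0164 -0.7471 -0.6645  1.1604]
 [ 0.      0.      0.      1.    ]]
{'time_s': np.float64(0.1), 'joint_positions': array([ 1.074 ,  0.3991,  0.045 ,  1.5378, -0.0187,  1.2068, -0.0507]), 'joint_vel': array([-0.0006, -0.0016,  0.0004, -0.0038, -0.0007,  0.003 , -0.0002]), 'tau': array([  0.0033, -47.6264,   1.3698, -25.4952,   0.0119,   0.0051,
         0.    ]), 'eef_pos': array([ 0.2516, -0.5987,  0.2304]), 'ee_rot': array([-0.0008,  0.9803,  0.1976, -0.0002]), 'force': array([0.2022, 0.0685, 0.0919]), 'torque': array([-0.0423,  0.0151,  0.0162]), 'grip_force': np.float64(0.0), 'opening': np.float64(0.0854)}
```

View pics/top0.png

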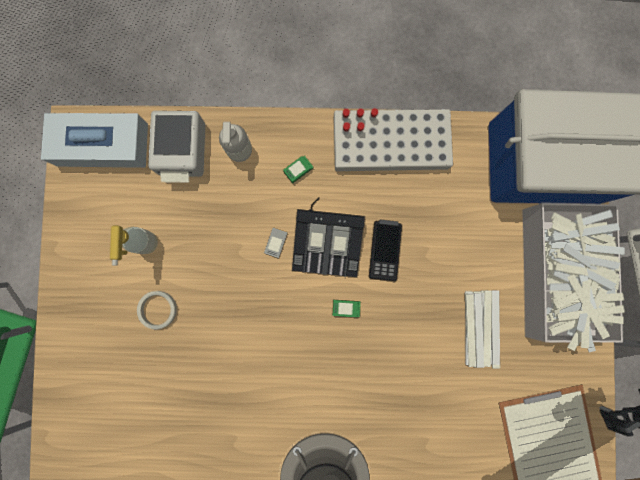

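View pics/side0.png

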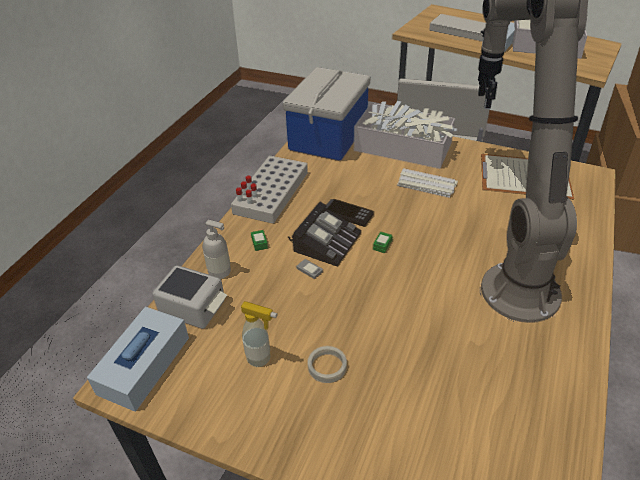

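Top view: charger at about (328,243), bay packs at (317,237) left and (341,241) right. The spare pack is at (276,243), the terminal at (385,250), and the green look-alikes at (298,168) and (346,309). Next I'll raise the wrist camera over the charger for a closer look.

```bash
cat > h.py <<'E'
import numpy as np, cv2
from scipy.spatial.transform import Rotation as R
np.set_printoptions(precision=4,suppress=True)
def ray(s,uv):
    K=np.array([[s["fx"],0,s["cx"]],[0,s["fy"],s["cy"]],[0,0,1]])
    p=cv2.undistortPoints(np.array([[uv]],float),K,np.array(s["dist"],float))[0,0]
    T=np.array(s["cam_to_world"]); d=T[:3,:3]@[p[0],p[1],1]
    return T[:3,3],d/np.linalg.norm(d)
def onplane(s,uv,p0,n):
    o,d=ray(s,uv); return o+d*(np.dot(np.asarray(p0)-o,n)/np.dot(d,n))
def project(s,P):
    K=np.array([[s["fx"],0,s["cx"]],[0,s["fy"],s["cy"]],[0,0,1]])
    T=np.linalg.inv(s["cam_to_world"])
    return cv2.projectPoints(np.atleast_2d(P).astype(float),cv2.Rodrigues(T[:3,:3])[0],T[:3,3],K,np.array(s["dist"],float))[0][:,0]
def quat(M):
    q=R.from_matrix(M).as_quat(); return [float(v) for v in (q[3],q[0],q[1],q[2])]
def toolrot(yaw,tilt=0,flip=0):
    # charger axes: x forward at yaw; deck tilted by tilt (falls to the front)
    cx=np.array([np.cos(yaw)*np.cos(tilt),np.sin(yaw)*np.cos(tilt),np.sin(tilt)])
    cy=np.array([-np.sin(yaw),np.cos(yaw),0]); n=np.cross(cx,cy)
    sg=-1 if flip else 1
    return np.column_stack([sg*cx,-sg*cy,-n])
E
python3 - <<'E'
from cell import robot, optics, planner
from h import *
s=optics.snapshot("top")
for uv in [(328,243),(276,243),(385,250),(299,258),(356,266)]: print(uv,onplane(s,uv,[0,0,.04],[0,0,1]))
c=onplane(s,(328,243),[0,0,.04],[0,0,1])
p=np.array(robot.read_state()["eef_pos"])
best=None
for f in (0,1):
    j=planner.ik([c[0]-.1,c[1],.36],quat(toolrot(0,.2,f))); print(f,j)
    if j is not None and (best is None or abs(j[6])<abs(best[0][6])): best=(j,f)
robot.line_to([p[0],p[1],.36])
robot.move_joints(best[0])
w=optics.snapshot("wrist"); cv2.imwrite("pics/w1.png",w["image"])
print(best[1],robot.read_state()["eef_pos"],np.array(w["cam_to_world"]),w["fx"])
E
```

```text
(328, 243) [0.5847 0.0002 0.04  ]
(276, 243) [0.5826 0.1295 0.04  ]
(385, 250) [ 0.5695 -0.1421  0.04  ]
(299, 258) [0.5462 0.0716 0.04  ]
(356, 266) [ 0.5286 -0.0701  0.04  ]
0 [ 0.5681 -0.1041 -0.6067  1.8406 -0.055   1.1871 -1.5973]
1 [ 0.5749 -0.1044 -0.6127  1.8405 -0.0558  1.187   1.5453]
1 [ 0.4849 -0.0008  0.36  ] [[ 0.0017  0.8599  0.5104  0.3728]
 [ 1.     -0.0014 -0.001  -0.0018]
 [-0.0001  0.5104 -0.8599  0.4827]
 [ 0.      0.      0.      1.    ]] 338.0351205676892
```

View pics/w1.png

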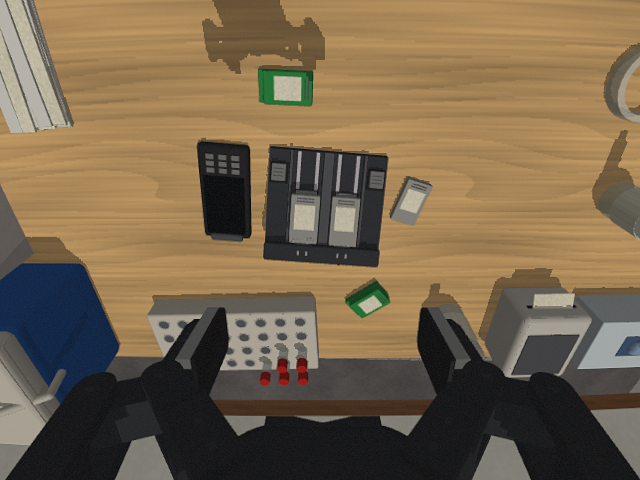

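The wrist view shows the charger centred at (325,205). The right-bay pack is at (304,218), the left-bay pack at (345,220), and the buttons at (278,171) right and (376,180) left. The spare pack is at (411,200) and the green packs at (286,87) and (368,298). I'll take one closer, lower crop to compare thickness.

```bash
python3 - <<'E'
from cell import robot, optics, planner
from h import *
for P,t in (([.47,0,.24],.35),([.5,0,.26],.35),([.5,0,.28],.2)):
    try: robot.line_to(P,quat(toolrot(0,t,1)),velocity=.15); print(P,t); break
    except robot.IKError as e: print("ik",e)
w=optics.snapshot("wrist"); T=np.array(w["cam_to_world"]); print(T)
np.save("pics/w2.npy",w,allow_pickle=True)
cv2.imwrite("pics/w2raw.png",w["image"])
c=project(w,[.58,0,.04])[0].astype(int); print(c)
x0,y0=max(c[0]-130,0),max(c[1]-100,0); cr=w["image"][y0:y0+200,x0:x0+260]; print("crop origin",x0,y0)
cv2.imwrite("pics/w2.png",cv2.resize(cr,None,fx=3,fy=3,interpolation=cv2.INTER_CUBIC))
E
```

```text
[0.47, 0, 0.24] 0.35
[[-0.      0.7729  0.6346  0.3416]
 [ 1.      0.0001 -0.0002 -0.0012]
 [-0.0002  0.6346 -0.7729  0.3454]
 [ 0.      0.      0.      1.    ]]
[323 231]
crop origin 193 131
```

View pics/w2.png

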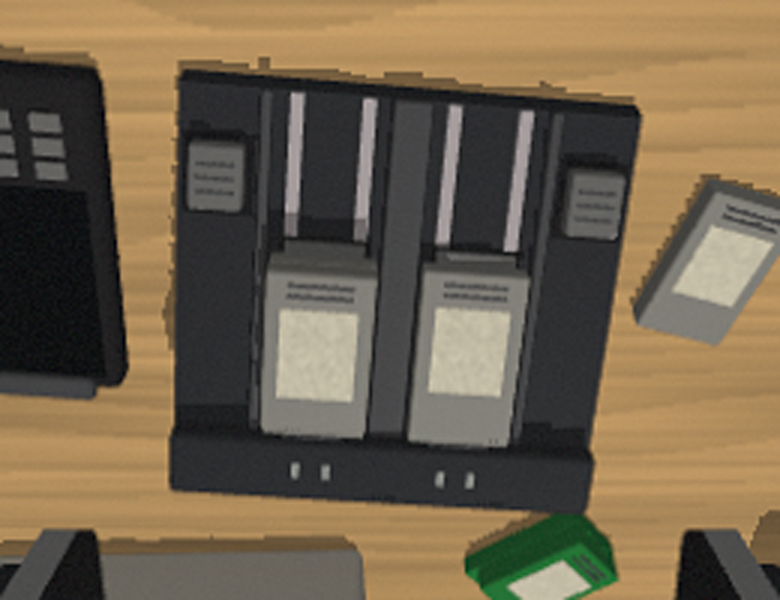

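The right-bay pack (crop left, front edge at crop (320,265)) is wider at its front, 113 px against 106 px, and shows a taller front face. That makes it the thick pack. I'll measure the charger from the lip corners, crop (180,72) and (638,107), check it against the buttons, and take a side crop to confirm the thickness.

```bash
python3 - <<'E'
from cell import robot, optics
from h import *
w=np.load("pics/w2.npy",allow_pickle=True).item()
f=lambda u,v:(193+(u+.5)/3-.5,131+(v+.5)/3-.5)
zl=.033-.06*np.sin(np.radians(20))
R_=onplane(w,f(180,73),[0,0,zl],[0,0,1]); L_=onplane(w,f(638,108),[0,0,zl],[0,0,1])
d=L_-R_; yaw=np.arctan2(-d[0],d[1]); print(R_,L_,np.linalg.norm(d),"yaw",yaw)
t=np.radians(20)
M=toolrot(yaw,t); cx,cy,n=M[:,0],-M[:,1],-M[:,2]
D=(R_+L_)/2+cx*.06
print("deck origin",D)
# button check: segment mid grey tops near expected
img=w["image"]; g=cv2.cvtColor(img,cv2.COLOR_BGR2HSV)
for nm,y in (("L",.069),("R",-.069)):
    P=D-.028*cx+y*cy+.010*n; u=project(w,P)[0]; x0,y0=(u-16).astype(int)
    m=((g[y0:y0+32,x0:x0+32,2]>75)&(g[y0:y0+32,x0:x0+32,1]<60)).astype(np.uint8)
    k,lab,st,ce=cv2.connectedComponentsWithStats(m); i=1+np.argmax(st[1:,4]); 
    uv=ce[i]+[x0,y0]; Q=onplane(w,uv,P,n)-D
    print(nm,"exp px",u,"seen",uv,st[i],"deck xy of seen",Q@cx,Q@cy)
s=optics.snapshot("side")
c=project(s,D+.03*cx)[0].astype(int); print(c)
cr=s["image"][c[1]-55:c[1]+55,c[0]-75:c[0]+75]
cv2.imwrite("pics/s2.png",cv2.resize(cr,None,fx=5,fy=5,interpolation=cv2.INTER_CUBIC))
np.save("pics/deck.npy",np.array([*D,yaw]))
# overlay-free check: pack front-top corner heights by two-camera would need pixel picks
E
```

```text
[ 0.4982 -0.0753  0.0125] [0.5117 0.0887 0.0125] 0.16455992244195491 yaw -0.08243911902868105
deck origin [0.5611 0.0021 0.033 ]
L exp px [391.1934 196.6303] seen [390.8537 199.3224] [  7   9  19  22 335] deck xy of seen -0.025021276030849745 0.06905424752885611
R exp px [263.2387 187.4757] seen [264.4075 189.6908] [  9   8  18  22 346] deck xy of seen -0.025706859507476136 -0.06770805882385862
[325 230]
```

View pics/s2.png

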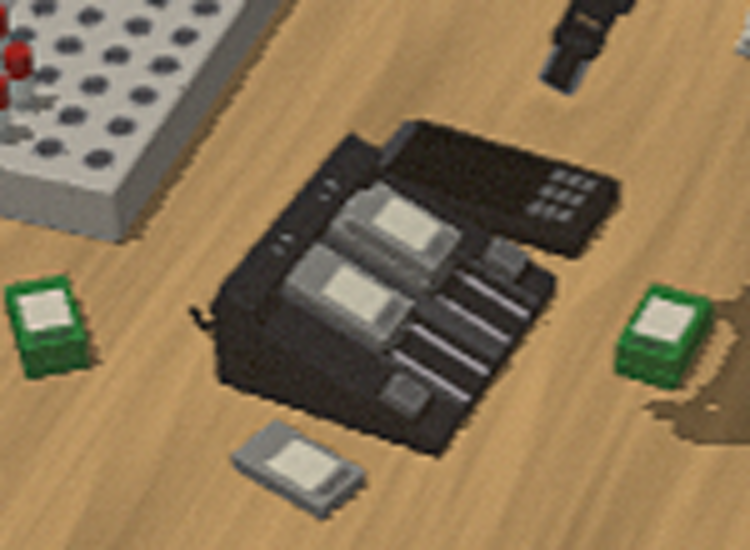

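The side crop confirms it: the far, right-bay pack at (395,225) has a tall side face and a step at its head end, while the left-bay pack at (350,295) is flat like the spare. The pose checks out: lip width 165 mm against 168, and the buttons within 3 mm. I'll shift the origin 2.5 mm upslope and hover.

```bash
cat >> h.py <<'E'
def deck():
    D=np.load("pics/deck.npy"); yaw=D[3]; M=toolrot(yaw,np.radians(20))
    cx,cy,n=M[:,0],-M[:,1],-M[:,2]
    D=D[:3]+.0025*cx+.0007*cy
    return D,cx,cy,n,quat(toolrot(yaw,np.radians(20),1))
E
python3 - <<'E'
from cell import robot, optics, gripper_to
from h import *
D,cx,cy,n,q=deck()
P=lambda h:D-.028*cx-.04875*cy+h*n
gripper_to(.030,20)
robot.line_to(P(.08),q,velocity=.15)
robot.line_to(P(.025),q,velocity=.08)
st=robot.read_state(); print(st["eef_pos"]-P(.025),st["opening"],st["time_s"],st["force"])
w=optics.snapshot("wrist"); np.save("pics/w3.npy",w,allow_pickle=True)
print(project(w,[P(.01),P(.025),D-.028*cx-.069*cy+.01*n,D-.028*cx-.0285*cy]))
cv2.imwrite("pics/w3.png",w["image"])
E
```

```text
[0.0003 0.0001 0.0005] 0.029755059931280903 7.1333 [-0.4892  0.5674  0.6206]
[[324.5756 293.8272]
 [324.7547 308.7064]
 [285.9913 293.7843]
 [361.1107 285.1365]]
```

View pics/w3.png

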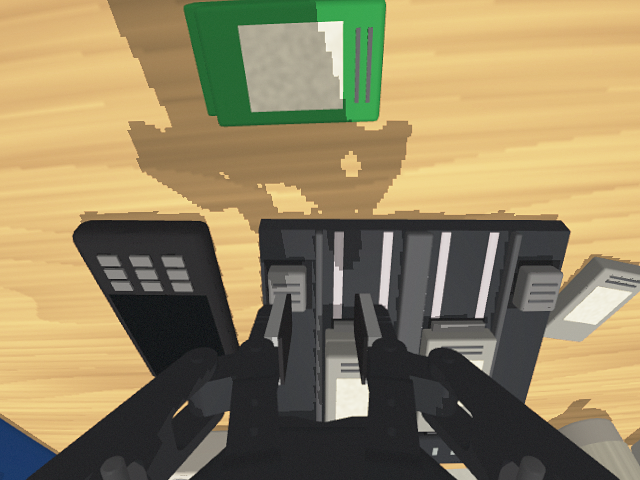

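The fingertips are at (283,293) and (365,295), about 43 mm apart at that height. The left one is above the right button (287,287) and the other above the right ramp, so I can go down to contact.

```bash
python3 - <<'E'
from cell import robot, optics
from h import *
D,cx,cy,n,q=deck()
P=lambda h:D-.028*cx-.04875*cy+h*n
hit=robot.line_to(P(-.004),q,velocity=.02,max_force=1.4)
st=robot.read_state(); h=(st["eef_pos"]-D)@n
print(hit,"h",h,(st["eef_pos"]-D)@cx,st["force"],st["time_s"])
E
```

```text
True h 0.006426386282500303 -0.028390692533392933 [ 0.7405 -0.4118  1.7028] 8.1
```

Contact came at about the expected height, since the tips retreat roughly 3 mm at this opening. Now the press.

```bash
python3 - <<'E'
from cell import robot, optics
from h import *
D,cx,cy,n,q=deck()
P=lambda h:D-.028*cx-.04875*cy+h*n
for t in (.002,.0005,-.001,-.002,-.003):
    hit=robot.line_to(P(t),q,velocity=.02,max_force=5)
    st=robot.read_state(); print(hit,t,"h",(st["eef_pos"]-D)@n,"Fn",np.array(st["force"])@n,"Fx",np.array(st["force"])@cx,st["time_s"])
    if hit or np.array(st["force"])@n>8: break
for c in ("side","wrist"):
    s=optics.snapshot(c); u=project(s,D)[0].astype(int); a=55 if c=="side" else 110
    cr=s["image"][max(u[1]-a,0):u[1]+a,max(u[0]-int(1.35*a),0):u[0]+int(1.35*a)]
    cv2.imwrite(f"pics/{c}4.png",cv2.resize(cr,(740,550),interpolation=cv2.INTER_CUBIC))
E
```

```text
False 0.002 h 0.0018593949625264649 Fn 3.4980185601988256 Fx -0.9679337375714654 8.4833
False 0.0005 h 0.0006220919537195667 Fn 8.308278104585883 Fx -1.8491183443804522 8.7333
```

View pics/wrist4.png

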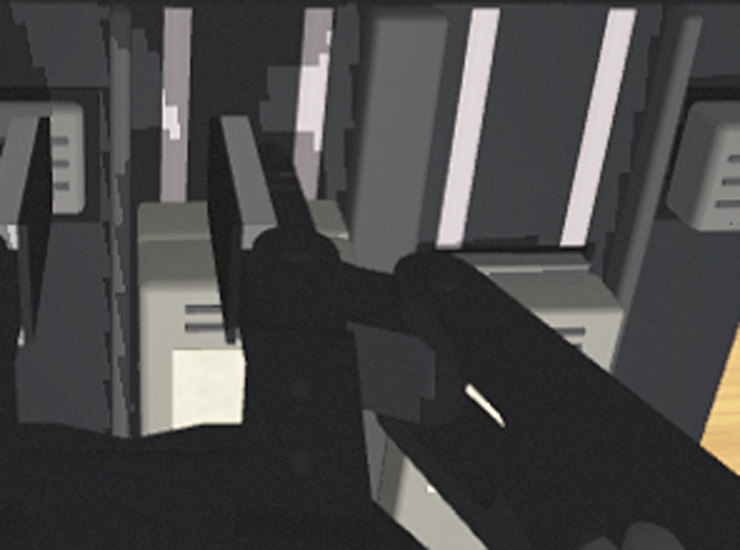

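View pics/side4.png

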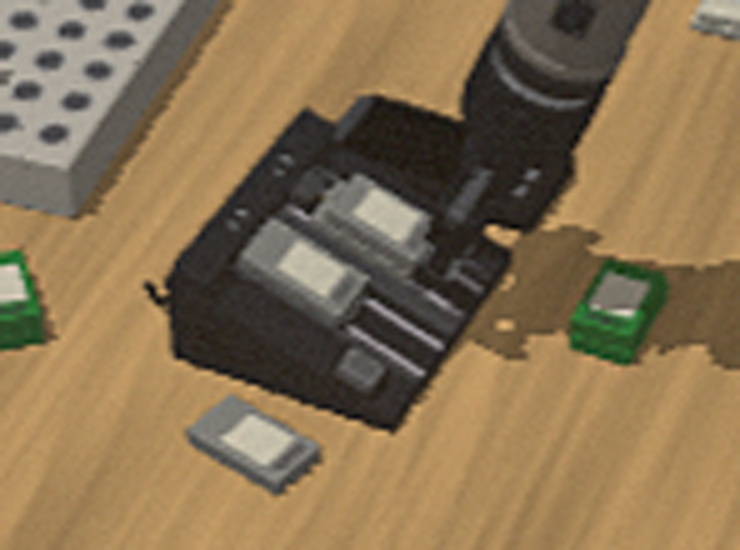

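The wrist and side views show the thick pack out of its place and resting against the bay finger (front edge at crop (185,205), top-left corner at (140,240)). The button is down under the other finger and the left pack is still latched. Next I'll check how far out it is and that it holds, then hand in.

```bash
python3 - <<'E'
from cell import robot, optics, workorder
from h import *
D,cx,cy,n,q=deck()
robot.dwell(.6)
w=optics.snapshot("wrist"); u=project(w,D)[0].astype(int); o=np.array([max(u[0]-148,0),max(u[1]-110,0)])
def dx(p,h): Q=onplane(w,o+np.array(p)/2.49,D+h*n,n)-D; return Q@cx,Q@cy
a=dx((165,203),0),dx((165,240),.026); b=dx((520,250),0)
st=robot.read_state(); F=np.array(st["force"])
print("thick front bottom/top",a,"thin front",b,"Fn",F@n,st["time_s"])
out=-a[1][0]
if .012<out<.035 and F@n>4: print(workorder.sign_off())
E
```

```text
thick front bottom/top ((np.float64(-0.017560202334812643), np.float64(-0.042778803237423314)), (np.float64(-0.02782507325715399), np.float64(-0.04398221041255135))) thin front (np.float64(-0.005720099632334175), np.float64(0.030587629986410857)) Fn 8.62890773800461 9.4833
the job is handed in; nothing more can be done
None
```

The job is handed in: the thick pack (right bay) is released and rests against one finger about 18 mm out by its lower front edge (one rougher reading said 28 mm), its button held down under the other, and the thin pack still looks latched.

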